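Load a test tile and hold the kiln lid open

TASK

Take the blue-glazed test tile out of the wooden compartment tray and set it down upright (do not drop it) on the free half of the kiln shelf next to the black one, clear of it, leaving the other tiles, the shelf, the jar and the loop tool where they are. Then lift the lid of the little kiln by its black handle and hold it open at 40 degrees, so that I can put the loaded shelf in; never let the lid fall back. Finish while still holding the lid there by the handle, steady: it drops shut if you let go.

Things in the scene. Friction and masses are not known exactly. Their poses are not given: they have to be found in the camera images.
- tile_blue: the tile to load, bisque-fired clay shaped like an inverted T: foot 46 (x) x 42 (y) x 8 mm, and on its middle an upright fin 9 mm thick (x) x 42 mm wide (y) rising to 58 mm above the underside; its upper 30 mm (10 mm thick there) are glazed blue. About 65 g. Origin at the centre of the underside, z up the fin; grip it across the fin (fingers closing along its x)
- tray: fixed wooden tray 158 x 158 mm, 22 mm high, with a cross of dividers (4 mm walls and floor) that makes 2 x 2 compartments, one test tile standing in each, about 77 mm from the next; the fins stand some 40 mm above the walls. Origin at the centre of the underside
- tile_green: same shape as tile_blue but glazed green; origin at the centre of its underside; stands in the tray, to be left there
- tile_amber: same shape as tile_blue but glazed amber yellow; origin at the centre of its underside; stands in the tray, to be left there
- tile_white: same shape as tile_blue but glazed white; origin at the centre of its underside; stands in the tray, to be left there
- shelf: kiln shelf, a loose sand-coloured plate 100 (x) x 150 (y) x 10 mm, 0.6 kg, lying on the table; origin at the centre of its underside, z up. Its -y half carries tile_black, its +y half is free
- free_place (a point): centre of the free half of the shelf, on its top face (37 mm from the shelf's centre along its +y)
- tile_black: same shape as tile_blue but glazed black; origin at the centre of its underside; stands on the -y half of the shelf with its fin along the shelf's y, 37 mm from the shelf's centre, to be left there
- kiln: fixed small top-loading test kiln in a bright metal jacket, 250 x 250 mm, rim 115 mm high, grey controller case on its -y side (reaching 193 mm from the kiln's centre, 110 mm high). Origin at the centre of the underside; its front, with the lid's handle, looks along its -x; z up
- lid_angle (a joint): angle of the lid: 0 shut, grows as the front of the lid rises, 0.698 rad = 40 degrees; stop at 1.75 rad. A nearly free hinge without spring or stay: from anything below about 80 degrees the lid falls shut of its own weight
- lid: the lid, 250 x 250 x 45 mm, about 0.85 kg with its handle (0.65 to 1 kg). Its origin is the middle of the handle bar; the lid's front face is 42 mm behind it (+x of the lid). The hinge line, along y at the back of the kiln, lies 304 mm behind (+x) and 20 mm below the origin, in the lid's own axes. These are like the kiln's when shut (z up) and turn with the lid
- lid_handle (a point): the lid's handle: round black bar, 16 mm thick, 100 mm long along the kiln's y, on two brackets 42 mm before the lid's front face. The point is the bar's middle, 136 mm above the table when the lid is shut. Pinch it front to back from straight above; the bar turns between the pads as the lid rises. Lifting takes about 4 N
- jar: screw-top jar of brown slip, 68 mm in diameter, 92 mm high, a bystander; origin at the centre of its underside
- loop_tool: wooden modelling tool with a wire loop at each end, 200 mm long, 12 mm thick, lying on the table, a bystander; origin under its middle, its length along its x

How it is judged (in metres and radians):
On the way:
1. the blue tile stands upright on the free half of the kiln shelf, let go, clear of the black tile (y of tile_blue in the frame of shelf between 0.016 and 0.058 m and x of tile_blue in the frame of shelf between -0.029 and 0.029 m and z of tile_blue in the frame of shelf between 0.007 and 0.013 m and angle between tile_blue's own z axis and vertical below 0.08 rad and contact force between tile_blue and tile_black below 0.05 N and contact force between the fingers and tile_blue below 0.05 N and linear speed of tile_blue below 0.02 m/s and value of joint lid_angle below 0.1 rad), for 0.2 s.
At the end, for the whole second after the job is handed in: the lid is held still at 35 to 45 degrees with the fingers on its handle bar and nothing loose against it; the blue tile stands upright and let go on the free half of the shelf, within 29 mm of the free place across the shelf and 21 mm along it, not touching the black tile (y of tile_blue in the frame of shelf between 0.016 and 0.058 m and x of tile_blue in the frame of shelf between -0.029 and 0.029 m and z of tile_blue in the frame of shelf between 0.007 and 0.013 m and angle between tile_blue's own z axis and vertical below 0.08 rad and contact force between tile_blue and tile_black below 0.05 N and contact force between the fingers and tile_blue below 0.05 N and linear speed of tile_blue below 0.02 m/s and value of joint lid_angle between 0.611 and 0.785 rad and velocity of joint lid_angle between -0.05 and 0.05 rad/s and contact force between the fingers and lid above 1 N and distance between the grasp point and lid_handle below 0.06 m and contact force between lid and tile_blue below 0.1 N and contact force between lid and shelf below 0.1 N and contact force between lid and tile_green below 0.1 N and contact force between lid and tile_amber below 0.1 N and contact force between lid and tile_white below 0.1 N and contact force between lid and tile_black below 0.1 N and contact force between lid and jar below 0.1 N and contact force between lid and loop_tool below 0.1 N); the arm keeps its last pose, push and grip.
It fails at once if the lid falls or is slammed (closing faster than 0.6 rad/s) (velocity of joint lid_angle below -0.6 rad/s).
It fails at once if the blue tile is dropped (moves faster than 0.5 m/s with the fingers off it) (linear speed of tile_blue above 0.5 m/s and contact force between the fingers and tile_blue below 0.05 N).
It fails at once if another tile, the jar or the loop tool is shifted by more than 20 mm (distance of any of tile_green, tile_amber, tile_white, tile_black, jar, loop_tool from where it was at the start of the episode above 0.02 m).
It fails at once if another tile or the jar is knocked over (angle between any of tile_green, tile_amber, tile_white, tile_black, jar's own z axis and vertical above 0.4 rad).
It fails at once if the kiln shelf is shifted by more than 20 mm (distance of shelf from where it was at the start of the episode above 0.02 m).
It also fails if it takes over 45 s, if anything falls off the work surface, if the arm or the gripper's body presses on something with over 40 N, if the wrist force passes 120 N, or if a joint passes its speed limit or range.

ROBOT

A 6-joint arm with a two-finger parallel gripper is mounted at the origin on the work surface. World frame = base frame: x ahead of the robot, y to its left, z up, the work surface at z = 0. Lengths are in mm, angles in rad, forces in N, time in s.
With the tool pointing down it reaches from about 350 to 925 mm from the base axis. Payload 6.4 kg.
Tool frame: the origin (TCP) lies at the very end of the fingers, on their centre line; the grasp point (between the pads) lies 19 mm behind it; z points along the fingers, y is the line along which they close (so a half turn about z gives the same grasp; the last joint's range is limited). The gripper opens to 94 mm and grips with 3 to 60 N. Pads are 16 mm wide; open, the fingers measure 119 mm over their backs; the gripper's body (75 mm by 177 mm) begins 78 mm behind the grasp point.
Start: joints at [1.079, 0.245, 1.558, -0, 1.339, -0.174], TCP at [203.108, 617.463, 205.455] pointing down, gripper open.
Joint ranges: [-3.13, 3.13], [-1.02, 2.26], [0.13, 2.54], [-0.95, 4.09], [0.21, 2.88], [-2.74, 2.74]. Speed limits (rad/s): [2.57, 2.57, 3.14, 3.14, 3.14, 3.14].

INTERFACE

Orientations are given as a unit quaternion [w, x, y, z].
In Python, from plant import r gives the robot as it stands. Calls block until the motion is done:
- r.move_pose(position, orientation): joint-space move of the TCP to a pose.
- r.move_linear(position, rotation=None, v=150, f_stop=None): straight line of the TCP; rotation=None keeps the orientation; v is the mean speed in mm/s. With f_stop (N) it stops when the force on the tool has changed by that much, and returns True; else False.
- r.goto_joints(angles): joint-space move.
- r.open_gripper() and r.close(): open the fingers fully, or close them until they stop; the grip force is fixed at half the most.
- r.hold(seconds).
- r.solve_ik(position, orientation): joint angles nearest the present ones, or None.
- r.sense(): the state.
- r.camera(name): name is "side" or "top"; returns the picture (480x640x3 uint8, red, green, blue); there is no depth.
- r.get_calibration(name): a dict with "K" (3x3 intrinsics, pixels), "camera_from_world" (4x4, takes a point from world to camera coordinates). Camera axes: x right, y down, z forward; pixel columns grow to the right and rows downward; lengths in mm; the calibration is good to about 2 mm. A picture is of the moment at which its call begins. get_calibration takes no time and is no camera call.
A pose or a line that the arm cannot do raises r.IKError and nothing moves.
- r.finish_job(): hands the job in; it is judged then, once.
The state is a dict: "time_s": time; "joints": joint angles; "qd": joint speeds; "tau": joint torques, N m; "ee_pos": TCP position; "eef_rot": TCP orientation; "force": force on the tool from outside, world axes, zero at the start; "wrist_torque": the same for the moment, N m; "finger_gap": opening from 0.0 (shut) to 1.0 (fully open); "grip_force": force on a finger pad.
Only numpy, scipy, OpenCV 4.12 (cv2) and the standard library are available. Lean on these libraries where they do the work, as an engineer would, in place of code of your own. Each camera call takes 0.05 s, during which the arm holds its last target. There are 200 camera calls.

## Working session

There is one attempt and no reset: what is moved stays moved. The work goes in short steps, each a Python script; the robot and the scene stay as the last script left them, time stands still between calls to the robot, and variables do not carry over. Pictures are saved under pics/ and viewed, at most 10 in all, crops included, and the job is handed in when it is done.

```bash
mkdir -p pics; ls
python3 - <<'E'
from plant import r
import cv2,numpy as np
for n in("top","side"):
    cv2.imwrite(f"pics/{n}0.png",r.camera(n)[:,:,::-1])
    c=r.get_calibration(n);print(n,np.round(c["K"],1).tolist(),np.round(c["camera_from_world"],3).tolist())
s=r.sense();print(s["time_s"],s["ee_pos"],s["eef_rot"])
E
```

```text
pics
plant.py
top [[572.7, 0.0, 321.5], [0.0, 572.7, 237.9], [0.0, 0.0, 1.0]] [[0.01, -1.0, -0.009, 18.822], [-0.986, -0.008, -0.168, 582.919], [0.168, 0.011, -0.986, 1295.241], [0.0, 0.0, 0.0, 1.0]]
side [[606.7, 0.0, 329.6], [0.0, 606.7, 228.9], [0.0, 0.0, 1.0]] [[0.958, -0.286, -0.003, -558.175], [-0.179, -0.592, -0.785, 188.553], [0.223, 0.753, -0.619, 1101.634], [0.0, 0.0, 0.0, 1.0]]
0.1 [202.83917261 616.98210776 204.49175119] [-2.72323732e-04  1.58224204e-01  9.87402851e-01 -7.98514778e-04]
```

View pics/top0.png

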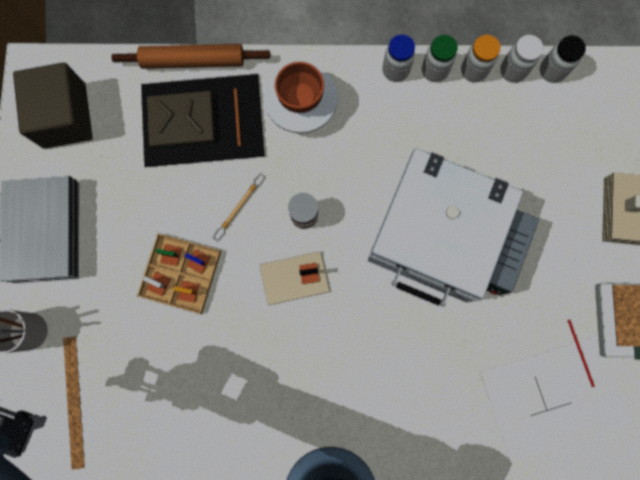

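View pics/side0.png

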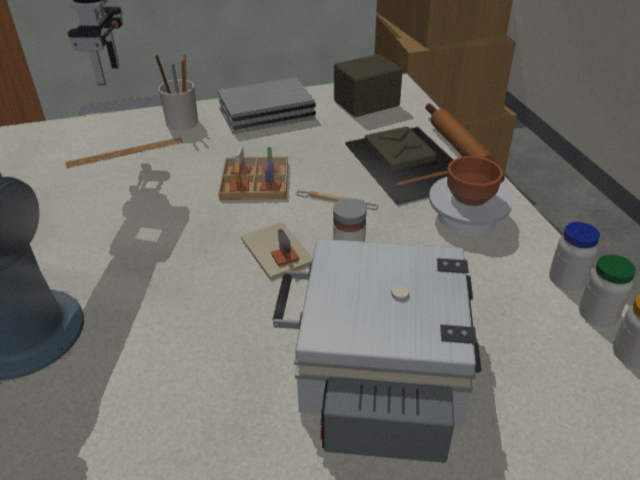

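The top view shows the tray near (180,273) with the blue tile at its upper right (195,258). The shelf is near (295,278) with the black tile at (310,272), so its free half is to the left. The kiln handle is near (419,291). The side view confirms this layout.

```bash
cat > h.py <<'E'
import cv2,numpy as np
from plant import r
def cam(n):
    c=r.get_calibration(n);T=np.array(c["camera_from_world"]);return np.array(c["K"]),T[:3,:3],T[:3,3]
def ray(n,uv):
    K,R,t=cam(n);d=R.T@np.linalg.inv(K)@np.array([uv[0],uv[1],1.]);return -R.T@t,d
def onz(n,uv,z):
    o,d=ray(n,uv);return o+d*(z-o[2])/d[2]
def tri(a,b):
    A=[];B=[]
    (o,d),(p,e)=ray("top",a),ray("side",b)
    s=np.linalg.lstsq(np.c_[d,-e],p-o,rcond=None)[0]
    x,y=o+d*s[0],p+e*s[1];return (x+y)/2,np.linalg.norm(x-y)
def blobs(m,roi,amin=15):
    x0,y0,x1,y1=roi;M=np.zeros(m.shape,np.uint8);M[y0:y1,x0:x1]=m[y0:y1,x0:x1]
    cs=cv2.findContours(M*255,cv2.RETR_EXTERNAL,cv2.CHAIN_APPROX_NONE)[0]
    return sorted([c for c in cs if cv2.contourArea(c)>=amin],key=cv2.contourArea)[::-1]
E
python3 - <<'E'
from h import *
T=cv2.imread("pics/top0.png");S=cv2.imread("pics/side0.png")
np.set_printoptions(precision=1,suppress=True)
print("cams",ray("top",(0,0))[0],ray("side",(0,0))[0])
a=cv2.resize(T[225:320,130:345],None,fx=3.6,fy=3.6,interpolation=cv2.INTER_CUBIC)
b=cv2.resize(T[255:315,375:475],None,fx=4,fy=4,interpolation=cv2.INTER_CUBIC)
c=cv2.resize(S[145:280,210:325],None,fx=3,fy=3,interpolation=cv2.INTER_CUBIC)[:250]
W=np.zeros((600,800,3),np.uint8);W[:a.shape[0],:a.shape[1]]=a;W[345:345+b.shape[0],:400]=b;W[345:595,410:410+c.shape[1]]=c
cv2.imwrite("pics/crop.png",W)
hs=lambda I,lo,hi:cv2.inRange(cv2.cvtColor(I,cv2.COLOR_BGR2HSV),lo,hi)//255
for n,I,roi in(("top",T,(130,225,230,320)),("side",S,(210,140,300,205))):
    for nm,lo,hi in(("blue",(105,90,40),(135,255,255)),("green",(45,80,30),(85,255,255)),("white",(0,0,130),(180,50,255))):
        for c in blobs(hs(I,lo,hi),roi,6)[:2]: print(n,nm,cv2.contourArea(c),cv2.minAreaRect(c))
for nm,m,roi in(("shelf",hs(T,(10,40,130),(30,140,255)),(250,240,340,315)),("handle",(T.max(2)<60).astype(np.uint8),(380,260,460,315)),("black",(T.max(2)<60).astype(np.uint8),(290,255,335,290))):
    for c in blobs(m,roi)[:2]:
        q=cv2.minAreaRect(c);z={"shelf":10,"handle":140,"black":68}[nm]
        print(nm,cv2.contourArea(c),q,"\n",np.array([onz("top",p,z) for p in cv2.boxPoints(q)]),onz("top",q[0],z))
for c in blobs((S.max(2)<60).astype(np.uint8),(260,260,310,330)): print("handle side",cv2.minAreaRect(c))
E
```

```text
cams [ 356.3    9.7 1375. ] [ 323.5 -877.6  828.2]
top blue 59.5 ((193.68104553222656, 258.0776062011719), (19.170743942260742, 4.858338832855225), 23.198591232299805)
top green 54.0 ((164.50001525878906, 252.0), (19.415279388427734, 3.9047486782073975), 12.52880859375)
top white 9263.5 ((179.49996948242188, 272.0), (98.99998474121094, 93.99998474121094), 0.0)
side blue 10.5 ((268.5172424316406, 167.2069091796875), (2.228343963623047, 8.913375854492188), 21.801406860351562)
side white 5669.5 ((254.5, 172.0), (64.0, 89.0), 90.0)
shelf 1997.5 ((294.0291748046875, 277.72357177734375), (40.765140533447266, 61.93879318237305), 77.59258270263672) 
 [[523.5 173.2  10. ]
 [557.1  28.2  10. ]
 [461.5   6.4  10. ]
 [428.6 149.7  10. ]] [492.4  89.4  10. ]
handle 205.0 ((418.3619384765625, 293.3291931152344), (46.61543273925781, 5.4439215660095215), 22.750978469848633) 
 [[ 461.8 -137.8  140. ]
 [ 472.6 -142.5  140. ]
 [ 434.8 -234.1  140. ]
 [ 424.  -229.3  140. ]] [ 448.2 -186.1  140. ]
black 66.5 ((308.5399475097656, 271.27996826171875), (4.949747562408447, 17.39482879638672), 81.8698959350586) 
 [[504.3  73.6  68. ]
 [510.4  34.2  68. ]
 [499.1  32.4  68. ]
 [493.1  71.8  68. ]] [501.7  53.   68. ]
handle side ((282.66009521484375, 295.8061218261719), (8.24484920501709, 45.3466682434082), 12.994616508483887)
```

View pics/crop.png

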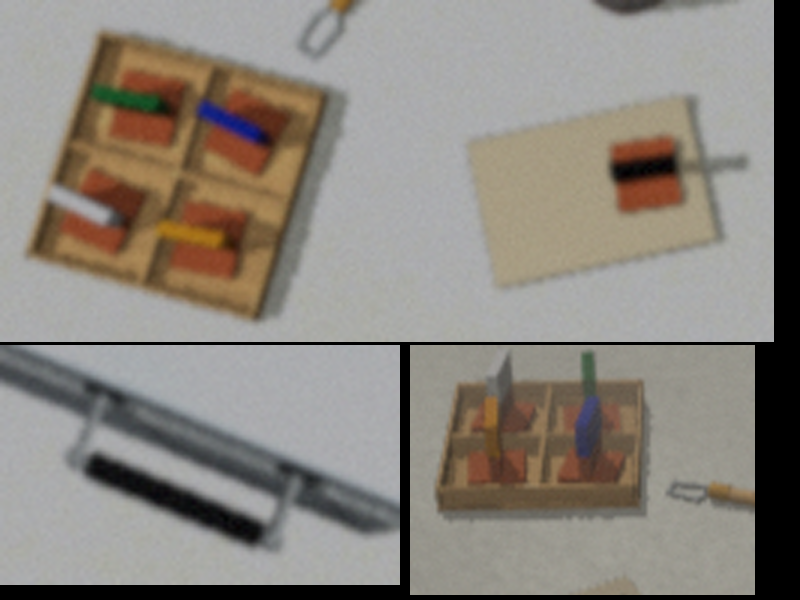

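The crop shows the blue fin's top running from (199,103) to (268,143) in crop pixels. Its dark end face is at the lower right, and its foot is in the compartment. The black handle bar is clean. Next I refine the blue and amber fins and triangulate the handle.

Run:
```python
from h import *
T=cv2.imread("pics/top0.png");S=cv2.imread("pics/side0.png")
np.set_printoptions(precision=1,suppress=True)
print("handle tri",tri((418.36,293.33),(282.66,295.8)))
H=lambda I:cv2.cvtColor(I,cv2.COLOR_BGR2HSV)
hs=lambda I,lo,hi:cv2.inRange(H(I),lo,hi)//255
def ends(c,z=62):
    (cx,cy),(w,h),a=cv2.minAreaRect(c);a=np.deg2rad(a if w>h else a+90);L=max(w,h)/2
    d=np.array([np.cos(a),np.sin(a)]);d*=np.sign(d[0])
    l,rr=np.array([cx,cy])-L*d,np.array([cx,cy])+L*d
    A=onz("top",l,z);u=onz("top",rr,z)-A;n=np.linalg.norm(u);u/=n
    print(" len",n,"dir",u[:2].round(3),"left end",A[:2],"centre from left end",(A+21*u)[:2],"mid@47",onz("top",(cx,cy),47)[:2])
for nm,lo,hi in(("blue",(105,90,40),(135,255,255)),("blue bright",(105,90,120),(135,255,255)),("amber",(17,170,60),(30,255,255)),("amber bright",(17,170,150),(30,255,255)),("green",(45,80,30),(85,255,255))):
    c=blobs(hs(T,lo,hi),(130,225,230,320),6)
    if c: print(nm,cv2.contourArea(c[0]));ends(c[0])
red=(hs(T,(0,110,50),(11,255,255)))
for c in blobs(red,(130,225,335,320),25):
    q=cv2.minAreaRect(cv2.convexHull(c));print("foot",cv2.contourArea(c),np.round(q[0],1),np.round(q[1],1),q[2],onz("top",q[0],12))
sat=hs(T,(0,70,40),(180,255,255));sat=cv2.morphologyEx(sat,cv2.MORPH_CLOSE,np.ones((5,5)))
q=cv2.minAreaRect(blobs(sat,(130,225,230,320))[0]);print("tray",q,onz("top",q[0],22),np.array([onz("top",p,22) for p in cv2.boxPoints(q)]))
bs=hs(S,(112,60,25),(140,255,255))
for c in blobs(bs,(255,150,285,195),6)[:1]:
    q=cv2.minAreaRect(c);print("side blue",q,cv2.boundingRect(c),onz("side",q[0],47))
```

```text
handle tri (array([ 448.5, -185.9,  141.1]), np.float64(0.7145482490093137))
blue 59.5
 len 45.183536191304285 dir [-0.4 -0.9] left end [539.4 340.7] centre from left end [531.3 321.3] mid@47 [532.7 323.3]
blue bright 16.0
 len 35.90029510401955 dir [-0.4 -0.9] left end [537.7 338. ] centre from left end [528.6 319.1] mid@47 [531.9 325.4]
amber 63.0
 len 44.308517789433125 dir [-0.3 -1. ] left end [462.6 363.7] centre from left end [456.7 343.5] mid@47 [457.5 346.2]
amber bright 34.5
 len 40.02739837325894 dir [-0.2 -1. ] left end [461.4 364. ] centre from left end [457.6 343.4] mid@47 [458.9 348.2]
green 54.0
 len 45.676721096660536 dir [-0.2 -1. ] left end [549.1 410.7] centre from left end [544.7 390.2] mid@47 [546.5 392.7]
foot 191.5 [158.  283.5] [17.4 18.8] 26.56505012512207 [475.4 414.1  12. ]
foot 183.0 [187.4 291.2] [17.9 18.7] 14.03624439239502 [457.6 342.7  12. ]
foot 179.5 [197.5 261. ] [17.9 18.3] 26.56505012512207 [530.3 322.1  12. ]
foot 174.0 [170.7 254.8] [16.9 18.5] 12.994616508483887 [544.8 387.5  12. ]
foot 125.5 [309.6 278. ] [ 8.7 17.3] 80.53767395019531 [491.9  52.2  12. ]
foot 73.5 [308.  266.4] [ 5.5 16.5] 81.8698959350586 [519.8  56.4  12. ]
tray ((178.88107299804688, 272.886474609375), (66.904541015625, 67.63975524902344), 17.102725982666016) [500.2 362.8  22. ] [[446.  459.3  22. ]
 [601.6 421.3  22. ]
 [555.1 265.1  22. ]
 [401.4 305.8  22. ]]
side blue ((267.78375244140625, 171.2972869873047), (5.589565277099609, 19.39908218383789), 9.462322235107422) (265, 162, 8, 20) [527.4 326.5  47. ]
```

Blue is at about (531, 322). The fin-based estimate (531.3, 321.3) and the foot-based one (530.3, 322.1) agree. Its fin runs 24.5° in the image. Amber leaves about 7 mm of finger clearance. The shelf and black tile also match the given sizes. Now I pick and place the tile.

```bash
cat >> h.py <<'E'
from scipy.spatial.transform import Rotation as Ro
def down(u,pos):
    "tool down, fingers closing along +-u; the sign with the smaller last-joint angle"
    best=None
    for s in(1,-1):
        y=s*np.array([u[0],u[1],0])/np.hypot(u[0],u[1]);z=np.array([0,0,-1.])
        q=Ro.from_matrix(np.c_[np.cross(y,z),y,z]).as_quat()[[3,0,1,2]]
        j=r.solve_ik(list(pos),list(q))
        if j is not None and(best is None or abs(j[5])<best[0]):best=(abs(j[5]),list(q))
    return best[1]
def st(t=""):
    s=r.sense();print(t,round(s["time_s"],2),np.round(s["ee_pos"],1),"F",np.round(s["force"],1),"gap",round(s["finger_gap"],3),"grip",round(s["grip_force"],1))
E
python3 - <<'E'
from h import *
b=[531.,322.];q=down((.91,-.415),b+[150])
r.move_pose(b+[150],q)
print(r.move_linear(b+[30],v=120,f_stop=8));st("down")
r.close();st("closed")
r.move_linear(b+[150],v=120);st("lifted")
cv2.imwrite("pics/lift.png",r.camera("side")[40:280,120:440,::-1].repeat(2,0).repeat(2,1))
E
```

```text
False
down 2.88 [531.8 322.3  31. ] F [0.  0.5 0.2] gap 1.001 grip 0.0
closed 4.14 [531. 322.  30.] F [ 0.3 -0.6 -0.4] gap 0.092 grip 30.0
lifted 5.29 [530.3 321.7 148.8] F [-0.6 -0.8 -0.4] gap 0.093 grip 30.0
```

View pics/lift.png

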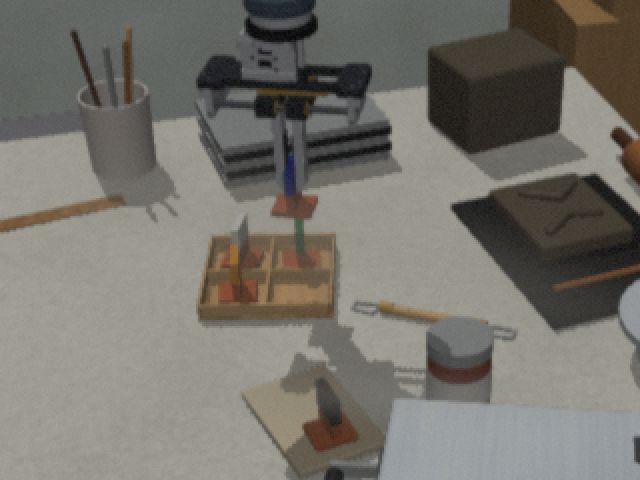

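The blue tile is gripped upright at (293,180) in the picture, and the other tiles are still standing. Next I set it on the free place.

Run:
```python
from h import *
f=[484.,126.];q=down((.975,.224),f+[150])
r.move_pose(f+[150],q)
r.move_linear(f+[46],v=100);r.hold(.2);st("above")
print(r.move_linear(f+[32],v=25,f_stop=3));st("contact")
p=list(r.sense()["ee_pos"])
r.open_gripper();st("open")
r.move_linear(p[:2]+[170],v=120);st("up")
T=r.camera("top")[:,:,::-1];S=r.camera("side")[:,:,::-1]
cv2.imwrite("pics/top1.png",T);cv2.imwrite("pics/side1.png",S)
cv2.imwrite("pics/placed.png",np.hstack([cv2.resize(T[230:320,250:340],(400,400)),cv2.resize(S[200:290,230:320],(400,400))]))
```

```text
above 7.67 [484.5 126.   46.6] F [ 1.1  0.  -0.5] gap 0.093 grip 30.0
True
contact 8.11 [484.1 126.   35.8] F [0.9 0.5 1.7] gap 0.097 grip 30.0
open 9.45 [483.4 126.   35.6] F [-0.7 -0.3 -0. ] gap 1.002 grip 0.0
up 10.72 [483.5 125.9 169. ] F [ 0.6 -0.9 -0.7] gap 0.998 grip 0.0
```

View pics/placed.png

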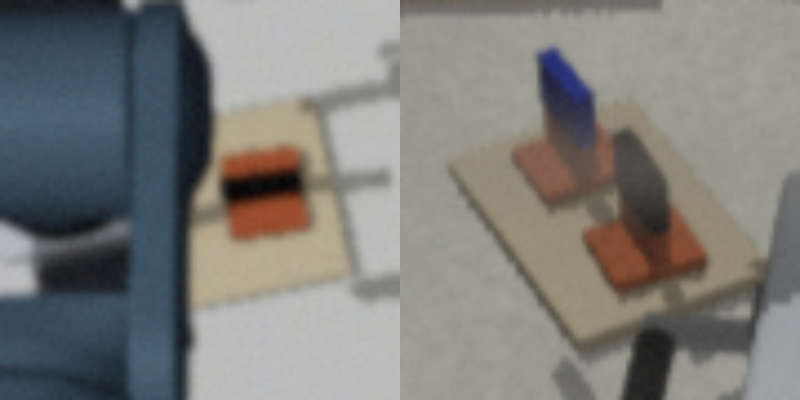

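Blue stands upright on the free half, clear of the black tile. In the side crop blue is at (565,100) and black at (640,180).

The handle has a clearance problem. Open fingers reach 59.5 mm to the back, but the lid's face is only 42 mm behind the bar. I therefore go down 27 mm to the front, close, and then recentre.

Run:
```python
from h import *
h=np.array([448.4,-186.,117.]);u=np.array([.923,-.385,0]);a=h-27*u
p=list(r.sense()["ee_pos"]);r.move_linear(p[:2]+[230],v=200)
q=down(u[:2],a)
r.move_pose(list(a+[0,0,113]),q);st("over")
r.move_linear(list(a+[0,0,58]),v=120);st()
print(r.move_linear(list(a),v=60,f_stop=8));st("down")
cv2.imwrite("pics/han.png",np.hstack([cv2.resize(r.camera(n)[y:y+100,x:x+100,::-1],(400,400)) for n,x,y in(("top",370,240),("side",230,230))]))
```

```text
over 12.44 [ 423.5 -174.8  229.4] F [ 0.6  0.9 -0.3] gap 1.0 grip 0.0
 13.05 [ 423.9 -175.4  175.4] F [0.3 0.3 0.1] gap 0.999 grip 0.0
False
down 14.17 [ 423.8 -175.8  117.4] F [-1.1 -0.2 -0.4] gap 0.999 grip 0.0
```

View pics/han.png

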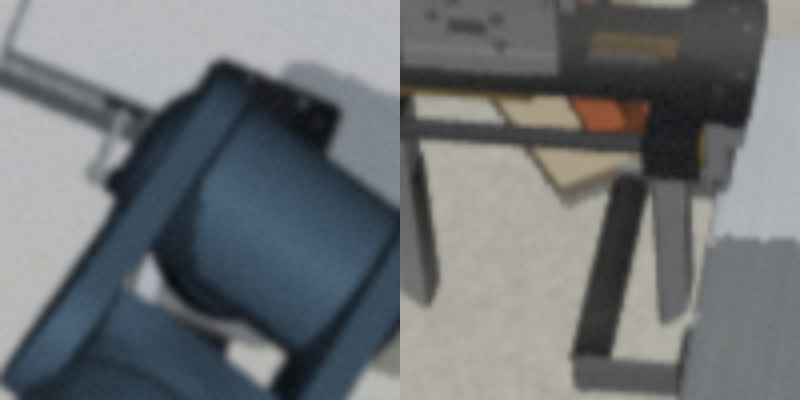

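The side crop shows the back finger at (672,250), neatly between the bar (610,265) and the lid's face. I close and recentre.

Run:
```python
from h import *
h=np.array([448.4,-186.,117.]);u=np.array([.923,-.385,0]);a=h-27*u
r.close();st("close")
for s in(20,13,7,3,0):
    print(r.move_linear(list(h-s*u),v=25,f_stop=45));st(s)
    if np.linalg.norm(r.sense()["force"])>60:break
```

```text
close 15.4 [ 444.1 -184.5  127.8] F [ 60.4 -12.2 -10.6] gap 0.292 grip 30.0
False
20 15.83 [ 449.6 -186.8  127.3] F [ 57.  -11.8 -10.2] gap 0.16 grip 30.0
False
13 16.27 [ 449.  -186.5  123.4] F [36.1 -7.  -7.3] gap 0.162 grip 30.0
False
7 16.66 [ 448.6 -186.2  120.1] F [19.8 -3.8 -5. ] gap 0.165 grip 30.0
False
3 16.97 [ 448.3 -186.   118. ] F [ 8.3 -1.3 -3.5] gap 0.165 grip 30.0
False
0 17.23 [ 448.2 -185.9  116.7] F [-1.1  0.4 -1.1] gap 0.159 grip 30.0
```

The bar is gripped (gap about 16 mm), centred and nearly unloaded. Now I lift along the hinge arc to 40°.

Run:
```python
from h import *
h=np.array([448.2,-186.,117.]);u=np.array([.923,-.385,0]);k=np.array([0,0,1.])
R,p0=np.hypot(304,20),np.arctan2(20,304)
P=lambda d:h+u*R*(np.cos(p0)-np.cos(p0+np.deg2rad(d)))+k*R*(np.sin(p0+np.deg2rad(d))-np.sin(p0))
r.solve_ik(list(P(40)),list(r.sense()["eef_rot"]))
for d in(3,8,13,18,23,28,33,37,40.5):
    r.move_linear(list(P(d)),v=45)
    e=r.sense()["ee_pos"];print(d,"angle",round(np.degrees(np.arcsin((e[2]-117+20)/R)-p0),1),"off",np.round(e-P(d),1));st()
r.hold(.6);st("held")
for n in("top","side"):cv2.imwrite(f"pics/{n}2.png",r.camera(n)[:,:,::-1])
```

```text
3 angle 3.0 off [0.  0.1 0. ]
 17.73 [ 449.6 -186.5  132.9] F [ 1.9 -0.8 -4. ] gap 0.16 grip 30.0
8 angle 8.0 off [-0.1  0.1 -0.1]
 18.48 [ 453.4 -188.1  159. ] F [ 1.3  1.3 -3.9] gap 0.165 grip 30.0
13 angle 13.0 off [-0.3  0.2 -0.2]
 19.22 [ 459.2 -190.5  184.7] F [-4.2  2.9 -2.9] gap 0.159 grip 30.0
18 angle 18.1 off [-0.5  0.3  0.5]
 19.96 [ 467.2 -193.8  210.5] F [-6.8  4.4 -1.1] gap 0.159 grip 30.0
23 angle 23.2 off [-0.7  0.5  0.9]
 20.7 [ 477.  -197.8  235. ] F [-8.3  5.8  0.6] gap 0.165 grip 30.0
28 angle 28.3 off [-0.9  0.6  1.3]
 21.44 [ 488.8 -202.7  258.7] F [-9.5  6.1  2.4] gap 0.161 grip 30.0
33 angle 33.5 off [-1.   0.6  2.3]
 22.18 [ 502.6 -208.5  281.6] F [-12.2   7.6   4.2] gap 0.158 grip 30.0
37 angle 37.8 off [-0.8  0.6  3.2]
 22.81 [ 515.  -213.6  299.1] F [-11.1   7.4   7. ] gap 0.161 grip 30.0
40.5 angle 41.5 off [-0.6  0.6  4. ]
 23.38 [ 526.8 -218.5  313.6] F [-12.7   7.4   9.5] gap 0.162 grip 30.0
held 23.98 [ 526.7 -218.4  313.5] F [-11.4   7.9   8.6] gap 0.156 grip 30.0
```

View pics/side2.png

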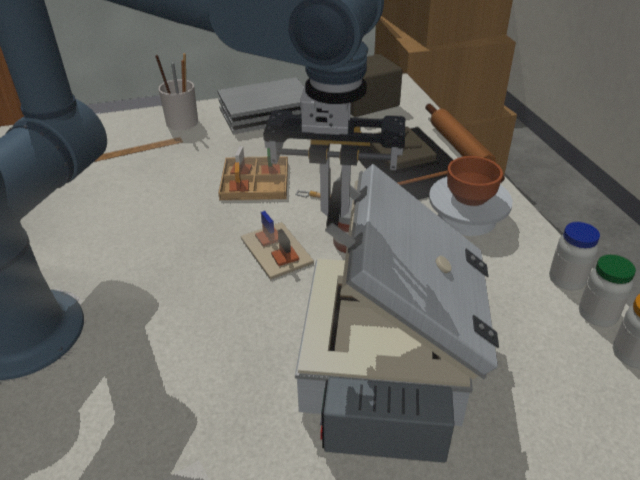

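The lid is open with the bar between the fingers, and both tiles are standing on the shelf. The lid's front corners are at about (373,168) and (350,283). I check the angle against them.

Run:
```python
from h import *
K,R,t=cam("side");u=np.array([.923,-.385,0]);v=np.array([.385,.923,0]);k=np.array([0,0,1.])
hg=np.array([448.2,-186.,136.])+304*u-20*k
for d in(36,38,40,42,44):
    a=np.deg2rad(d);o=[]
    for y in(125,-125):
        X,Z=42-304,24+20;w=hg+u*(X*np.cos(a)+Z*np.sin(a))+k*(-X*np.sin(a)+Z*np.cos(a))+v*y
        c=K@(R@w+t);o.append(np.round(c[:2]/c[2],1))
    print(d,*o)
S=cv2.imread("pics/side2.png");cv2.imwrite("pics/lid.png",cv2.resize(S[150:300,330:430],(534,600),fx=4,fy=4,interpolation=cv2.INTER_CUBIC) if 0 else cv2.resize(S[150:300,330:430],(400,600)))
```

```text
36 [363.7 171.2] [351.5 278.7]
38 [368.1 168. ] [357.  275.3]
40 [372.6 165. ] [362.7 272.1]
42 [377.4 162. ] [368.6 268.9]
44 [382.3 159.1] [374.7 265.9]
```

View pics/lid.png

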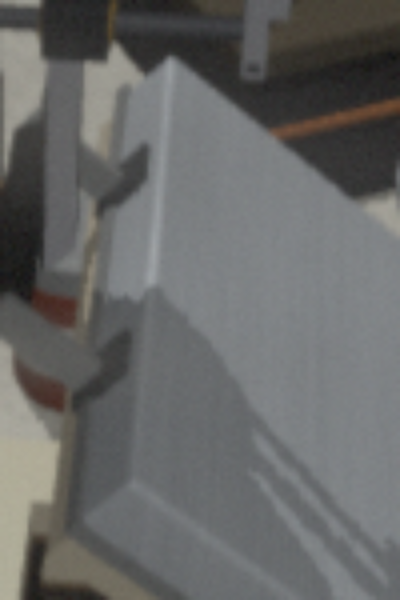

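The corners are at (372.5,164.3) and (363.8,271.8), which gives a lid angle of about 40°.

```bash
python3 -c "
from h import *
st();print(r.finish_job())"
```

```text
24.07 [ 526.7 -218.5  313.5] F [-12.1   7.1   9.3] gap 0.159 grip 30.0
the job is handed in; nothing more can be done
None
```

I handed the job in at 24 s of the 45 s allowed: the blue tile stands upright on the free half of the shelf, clear of the black one, and the gripper is holding the lid by its handle at about 40° as measured from the side camera; no verdict came back.

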